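Hold an incubator flap with its hinge lined up for the pin

TASK

Of the two loose flaps, pick up the one with the single middle hinge knuckle (leave the one with two outer knuckles and the tape roll alone) and bring its knuckle, level and hinge edge first, down between the two fixed knuckles on the front of the incubator's top, feeling gently for the hinge seat below and the stop bar behind. Finish while still holding the flap there, level and lightly pressed home, so that the three knuckle holes stand in line ready for the pin; do not let go.

Things in the scene. Friction and masses are not known exactly. Their poses are not given: they have to be found in the camera images.
- incubator: white bench incubator box, fixed, 110 (x) x 160 (y) x 60 mm high, flat top; origin under its centre at bench level, z up, front (dark opening) faces its own -x. Along the front of the top lie two steel knuckles, 18 mm diameter, bore 11 mm, at y = -48..-23 and +23..+48 mm, axis along y at x = -44, z = 69 mm. Nothing on it is higher than 79 mm over the bench.
- seat_axis (a point): middle of the 46 mm wide gap between the fixed knuckles, on their axis (at -44, 0, 69 mm in the incubator's frame, same axes). The gap is open above and to the front; its floor is the box top, 9 mm below the axis, reaching 11 mm in front of it
- stop_face (a point): middle of the front face of the steel stop bar behind the gap (at -35, 0, 69 mm in the incubator's frame, same axes); the face is upright, 46 x 18 mm, 9 mm behind the axis. An 18 mm knuckle touching both the gap's floor and this face is exactly in line
- pin (a point): middle of the 8 mm hinge pin, lying along y in two clips on the back of the box top (at 30, 0, 69 mm in the incubator's frame); not needed yet
- flap: loose aluminium flap, 0.11-0.22 kg, lying flat: plate 78 (x) x 110 (y) x 5 mm with ONE steel knuckle at its +x edge, 18 mm diameter, 40 mm long, underside flush with the plate's. On top a grey upright grip bar 12 mm thick (x), 70 mm long (y), its top 33 mm above the underside. Origin on the underside below the middle of the bar; z up. Mass centre within 12 mm of it
- flap_axis (a point): middle of the flap's knuckle, on its axis (at +50, 0, 9 mm in the flap's frame, same axes); knuckle from y = -20 to +20 mm, bore 11 mm. Beside the knuckle the plate ends at x = +38 mm, so it clears the fixed knuckles
- spare_flap: the other loose flap, same plate and grip bar, but with TWO knuckles 25 mm long at the outer parts of its +x edge (y = -48..-23 and +23..+48 mm); the wrong one, to be left where it lies. Origin as in the flap
- tape_roll: loose roll of tan tape lying flat, about 97 mm across, 25 mm high; origin under its centre; to be left alone
There are look-alikes about, which are no part of the job. What is shaped like the flap but red is not meant.

How it is judged (in metres and radians):
On the way:
1. the flap is lifted off the bench in the gripper (height (world z) of flap above 0.04 m and contact force between flap and the fingers above 2 N), for 0.1 s.
At the end, for the whole second after the job is handed in: Still gripped (over 2 N), still, level within 0.12 rad; knuckle axis within 2.5 mm of the fixed axis across it, 4.5 mm of mid-gap along it, parallel within 0.06 rad; the flap is over 50 mm above the bench and presses on the incubator with 0.5 to 25 N (x of flap_axis in the frame of seat_axis between -0.0025 and 0.0025 m and z of flap_axis in the frame of seat_axis between -0.0025 and 0.0025 m and y of flap_axis in the frame of seat_axis between -0.0045 and 0.0045 m and angle between the y axis of flap and the y axis of incubator, either way round below 0.06 rad and angle between flap's own z axis and vertical below 0.12 rad and height (world z) of flap above 0.05 m and contact force between flap and the fingers above 2 N and contact force between flap and incubator between 0.5 and 25 N and linear speed of flap below 0.01 m/s); the arm keeps its last pose, push and grip.
It fails at once if the two-knuckle flap is moved by more than 25 mm (distance of spare_flap from where it was at the start of the episode above 0.025 m).
It fails at once if the tape roll is moved by more than 25 mm (distance of tape_roll from where it was at the start of the episode above 0.025 m).
It fails at once if the flap is rammed against the incubator with more than 60 N (contact force between flap and incubator above 60 N).
It also fails if it takes over 38 s, if anything falls off the work surface, if the arm or the gripper's body presses on something with over 40 N, if the wrist force passes 120 N, or if a joint passes its speed limit or range.

ROBOT

A 7-joint arm with a two-finger parallel gripper is mounted at the origin on a cart in front of the work surface, level with it; the furniture and walls round the work are solid. World frame = base frame: x ahead of the robot, y to its left, z up, the work surface at z = 0. Lengths are in m, angles in degrees, forces in N, time in s.
With the tool pointing down it reaches from about 0.425 to 0.875 m from the base axis. Payload 4.7 kg.
Tool frame: the origin (TCP) lies at the very end of the fingers, on their centre line; the grasp point (between the pads) lies 19 mm behind it; z points along the fingers, y is the line along which they close (so a half turn about z gives the same grasp; the last joint's range is limited). The gripper opens to 87 mm and grips with 3 to 60 N. Pads are 19 mm wide; open, the fingers measure 117 mm over their backs; the gripper's body (75 mm by 190 mm) begins 51 mm behind the grasp point.
Start: joints at [76.667, 18.392, -4.016, 83.108, 1.295, 78.541, -3.26], TCP at [0.159, -0.63, 0.191] pointing down, gripper open.
Joint ranges: [-163.93, 163.93], [-17.29, 119.83], [-79.2, 71.16], [3.27, 140.29], [-89.18, 269.18], [5.43, 117.66], [-154.24, 154.24]. Speed limits (degrees/s): [147.25, 147.25, 180, 180, 180, 180, 180].

INTERFACE

Orientations are given as [roll, pitch, yaw] about the fixed x, y, z axes, in that order (R = Rz(yaw) Ry(pitch) Rx(roll)).
In Python, from cell import get_obs, eyes, env gives the robot as it stands.
- The arm moves only by the tool servo_tool, never from a script. Its argument "series" is a list that holds one entry, the list of rows, each a list of 7 numbers: the shift along the tool's x, y, z in units of 300 mm (1.0 is 300 mm), then the turn, a rotation vector about the tool's x, y, z in units of pi rad (1.0 is pi rad), then the opening, from 0 (shut) to 1 (fully open). In form: [[[tx, ty, tz, wx, wy, wz, gripper], ...]]. A call has 1 to 12 rows; each row is the pose to reach, as a shift and turn from the pose commanded when the call began, along the tool's axes at that moment, turning the shorter way round; what a row does not reach only later rows make up. A row lasts 1/12 s, in which the tool goes at most 41.7 mm and 7.16 degrees, less where a joint would pass 70% of its speed; a pose out of reach is approached as far as the arm can. A call with a number of a shift or a turn outside -1 to 1 is refused whole. A call with a gripper value outside its range is refused whole. The fingers move at their own pace and stop on an object; "grip_force" is the grip in N (left out, the last holds). Time passes only in rows, so rows that repeat a pose let the fingers close. It gives the time, the measured TCP pose, the force, the opening and the grip force at its end, in the units of the state.
- get_obs(): the state, without advancing time (a new reading comes with each control period).
- eyes.read_camera(name): name is "scene" or "top" or "wrist"; returns a dict with "frame" (420x560x3 uint8, red, green, blue), "depth" (420x560 float32, m along the optical axis (not along the pixel's ray), 0 where there is no reading), "fx", "fy", "cx", "cy" (pixels), "origin" and "rotation" of the camera in the world; the wrist camera has in their place "mount" (4x4, takes a point from camera to tool coordinates, whose origin is the TCP and whose axes are the flange's). Camera axes: x right, y down, z forward; pixel columns grow to the right and rows downward; lengths in m; the calibration is good to about 2 mm. The wrist camera is an equidistant fisheye: a pixel r from the principal point sees the ray r / f radians off the axis. A picture is of the moment at which its call begins: read the wrist's pose just before it.
- env.sign_off(): hands the job in; it is judged then, once.
The state is a dict: "time_s": time; "qpos": joint angles; "joint_velocities": joint speeds; "effort": joint torques, N m; "tool_pos": TCP position; "tool_rot": TCP orientation; "force": force on the tool from outside, world axes, zero at the start; "wrist_torque": the same for the moment, N m; "grip_width": finger opening in m; "grasp_force": force on a finger pad.
Only numpy, scipy, OpenCV 4.12 (cv2) and the standard library are available. Lean on these libraries where they do the work, as an engineer would, in place of code of your own. Each camera call takes 0.05 s, during which the arm holds its last target. There are 200 camera calls.

## Working session

There is one attempt and no reset: what is moved stays moved. The work goes in short steps, Python scripts to look and compute and a tool call to move; the robot and the scene stay as the last step left them, time stands still between calls to the robot, and variables do not carry over. Pictures are saved under pics/ and viewed, at most 10 in all, crops included, and the job is handed in when it is done.

Besides the shell and the picture viewer there is one more tool, called after "Call:" as a command line: name --argument value ..., lists and objects as JSON in quotes. servo_tool: Moves the arm, as the interface text tells. Shifts and turns lie within -1 to 1; 1 stands for 300 mm of shift or pi rad of turn. Its arguments: {"type":"object","properties":{"series":{"type":"array"},"grip_force":{"type":"number"}},"required":["series"]}

```bash
ls; mkdir -p pics; python3 - <<'E'
from cell import get_obs, eyes, env
import cv2,numpy as np,pickle
o=get_obs();print(o)
r={}
for n in("scene","top"):
    c=eyes.read_camera(n);r[n]=c
    print(n,c["fx"],c["cx"],c["cy"],np.round(c["origin"],3),np.round(c["rotation"],3).tolist())
pickle.dump(r,open("cams0.pkl","wb"))
cv2.imwrite("pics/a_scene.png",r["scene"]["frame"][:,:,::-1]);cv2.imwrite("pics/a_top.png",r["top"]["frame"][:,:,::-1])
E
```

```text
pics
{'time_s': 0.0, 'qpos': array([76.66661153, 18.44128358, -4.01574254, 83.1768716 ,  1.29318286,
       78.54198117, -3.26019039]), 'joint_velocities': array([ 0.00557959, -0.11773583, -0.00852816,  0.05208004, -0.07955911,
       -0.08697908, -0.05106282]), 'effort': array([-2.30766454e-04, -4.91282701e+01, -4.03702240e-01, -3.12526023e+01,
       -6.39276858e-02,  4.38099552e-02,  1.71464258e-04]), 'tool_pos': array([ 0.15860738, -0.6296893 ,  0.19031916]), 'tool_rot': array([-1.79885012e+02,  4.05912826e-03,  1.41428331e+01]), 'force': array([-0.24350067, -0.08028393, -0.59518371]), 'wrist_torque': array([ 0.09461091,  0.0376837 , -0.01327381]), 'grasp_force': 0.0, 'grip_width': 0.08707540945891111}
scene 545.0499364185378 276.55528201247466 210.53943944534223 [-0.413  0.589  1.297] [-137.028, 0.815, -124.427]
top 511.8825884887063 265.82989615109926 215.94849214214574 [ 0.317 -0.056  1.322] [-169.668, 0.197, -90.383]
```

View pics/a_scene.png

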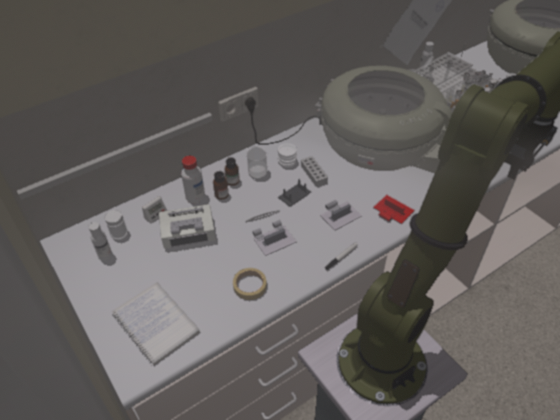

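View pics/a_top.png

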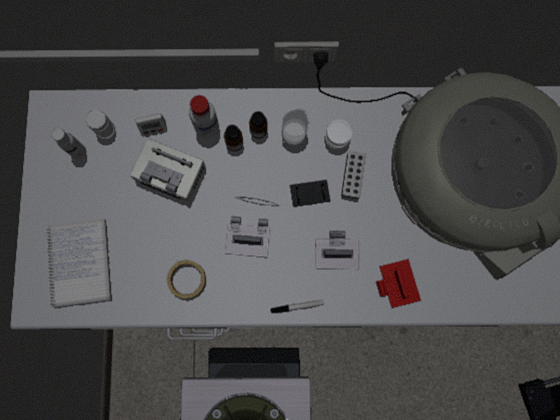

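Top view: two-knuckle flap at (247,238), single-middle-knuckle flap at (337,250), red look-alike at (400,283), black bracket at (310,192), tape (186,279), incubator (168,170) with its front pointing down the image. The one at (337,250) fits: light plate with one knuckle in the middle. I'll confirm this in an enlarged crop.

```bash
cat > h.py <<'E'
import numpy as np,cv2
from scipy.spatial.transform import Rotation as R
def rot(a): return R.from_euler('xyz',a,degrees=True).as_matrix()
def ray(c,uv,z):
    uv=np.atleast_2d(uv).astype(float)
    d=np.c_[(uv[:,0]-c["cx"])/c["fx"],(uv[:,1]-c["cy"])/c["fy"],np.ones(len(uv))]@rot(c["rotation"]).T
    o=np.array(c["origin"]); return o+d*((z-o[2])/d[:,2])[:,None]
def cloud(c):
    v,u=np.mgrid[:420,:560]; D=c["depth"]
    d=np.stack([(u-c["cx"])/c["fx"]*D,(v-c["cy"])/c["fy"]*D,D],-1)
    return d@rot(c["rotation"]).T+np.array(c["origin"])
E
python3 - <<'E'
import pickle,cv2,numpy as np
from h import *
c=pickle.load(open("cams0.pkl","rb"))["top"]
f=c["frame"][:,:,::-1]
a=f[205:285,290:380];b=f[130:210,120:210]
im=np.hstack([cv2.resize(x,None,fx=4.4,fy=4.4,interpolation=cv2.INTER_CUBIC) for x in(a,b)])
im=cv2.convertScaleAbs(im,alpha=1.5)
cv2.imwrite("pics/b.png",im)
P=cloud(c)
for n,(u,v) in dict(table=(200,230),plate=(337,260),bar=(338,253),kn=(337,236),red=(400,283),boxtop=(150,150),k1=(146,182),k2=(175,187),tape=(186,262)).items():
    print(n,np.round(P[v-1:v+2,u-1:u+2].reshape(-1,3).mean(0),4),f[v,u])
E
```

```text
table [ 0.5217  0.1194 -0.0009] [130 128 127]
plate [ 0.4403 -0.2355  0.004 ] [128 120 126]
bar [ 0.4552 -0.2347  0.0329] [66 62 62]
kn [ 0.5019 -0.2367  0.0095] [54 51 51]
red [ 0.3792 -0.3878  0.0296] [ 4  3 59]
boxtop [0.7208 0.243  0.0606] [136 141 139]
k1 [0.6386 0.2524 0.0519] [47 49 47]
k2 [0.6199 0.1741 0.0724] [63 61 57]
tape [0.4359 0.1501 0.0252] [50 72 83]
```

View pics/b.png

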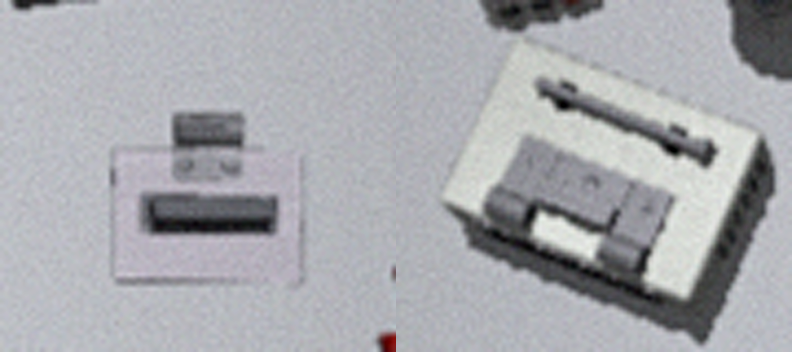

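Crop confirmed: a light plate with one middle knuckle on its far edge, and a box with two knuckles on the front, gap open to the robot side. Next I measure both.

```bash
python3 - <<'E'
import pickle,cv2,numpy as np
from h import *
r=pickle.load(open("cams0.pkl","rb"))
for n in("top","scene"):
    c=r[n];P=cloud(c)
    def sel(cx,cy,rad,z0,z1):
        m=(np.hypot(P[...,0]-cx,P[...,1]-cy)<rad)&(P[...,2]>z0)&(P[...,2]<z1)&(c["depth"]>0)
        return P[m]
    def rect(q,l):
        (a,s,g)=cv2.minAreaRect((q[:,:2]*1000).astype(np.float32));e=cv2.boxPoints((a,s,g))
        i=0 if np.linalg.norm(e[1]-e[0])>np.linalg.norm(e[2]-e[1]) else 1
        d=e[i+1]-e[i];print(n,l,len(q),"c",np.round(a,1),"size",np.round(s,1),"yaw_long",round(np.degrees(np.arctan2(d[1],d[0]))%180,2),"z",np.round(np.median(q[:,2]),4),"mean",np.round(q[:,:2].mean(0)*1000,1))
    rect(sel(.46,-.235,.06,.028,.037),"bar")
    rect(sel(.50,-.236,.035,.010,.022),"knuck")
    # plate by brightness? box top
    rect(sel(.685,.2,.13,.056,.064),"boxtop")
    rect(sel(.63,.21,.075,.070,.080),"knuckles+stop")
E
```

```text
top bar 111 c [ 457.9 -234.9] size [66.6 10.8] yaw_long 89.69 z 0.0326 mean [ 458.2 -237. ]
top knuck 101 c [ 495.  -231.3] size [40.2 54.3] yaw_long 166.42 z 0.0153 mean [ 506.9 -235.4]
top boxtop 1713 c [706.  192.3] size [168.4 184.3] yaw_long 162.22 z 0.0596 mean [679.4 198.3]
top knuckles+stop 246 c [664.8 206.3] size [98.2 81.7] yaw_long 67.72 z 0.0757 mean [644.5 212.9]
scene bar 63 c [ 457.7 -232.9] size [70.9 12.9] yaw_long 88.84 z 0.0316 mean [ 457.5 -231.9]
scene knuck 60 c [ 497.4 -230. ] size [33.6 51.8] yaw_long 98.55 z 0.0148 mean [ 502.2 -233.7]
scene boxtop 901 c [705.2 195.1] size [169.6 202.2] yaw_long 166.57 z 0.0602 mean [675.8 202.3]
scene knuckles+stop 157 c [663.2 206.7] size [96.1 85.7] yaw_long 66.58 z 0.0749 mean [645.1 213.1]
```

```bash
cat >> h.py <<'E'
def delta(o,pos,rpy):
    Rc=rot(o["tool_rot"]); s=Rc.T@(np.array(pos)-o["tool_pos"])/0.3
    w=R.from_matrix(Rc.T@rot(rpy)).as_rotvec()/np.pi
    print("shift",np.round(s,4),"turn",np.round(w,4))
E
python3 - <<'E'
from cell import get_obs
from h import *
delta(get_obs(),[.458,-.235,.14],[180,0,90])
E
```

```text
shift [ 1.2893 -1.0319  0.1699] turn [-5.000e-04 -3.000e-04 -4.214e-01]
```

Call:
servo_tool --series '[[[0.65,-0.52,0,0,0,-0.21,0.5],[0.65,-0.52,0,0,0,-0.21,0.5],[0.65,-0.52,0,0,0,-0.21,0.5],[0.65,-0.52,0,0,0,-0.21,0.5],[0.65,-0.52,0,0,0,-0.21,0.5],[0.65,-0.52,0,0,0,-0.21,0.5],[0.65,-0.52,0,0,0,-0.21,0.5],[0.65,-0.52,0,0,0,-0.21,0.5],[0.65,-0.52,0,0,0,-0.21,0.5]]]'

```text
time_s: 0.85
tool_pos: [0.3091, -0.4318, 0.1913]
tool_rot: [-180.0, 0.1, 51.9]
force: [0.6, -0.8, -0.2]
grip_width: 0.0442
grasp_force: 0.0
```

```bash
python3 - <<'E'
from cell import get_obs
from h import *
o=get_obs();print(o["time_s"],o["tool_pos"],o["tool_rot"],o["grip_width"])
delta(o,[.458,-.235,.14],[180,0,90])
E
```

```text
0.85 [ 0.30907493 -0.43181955  0.19129576] [-1.79977190e+02  5.52345565e-02  5.19131094e+01] 0.04421814397502128
shift [ 0.8228 -0.0139  0.1702] turn [-2.000e-04  3.000e-04 -2.116e-01]
```

Call:
servo_tool --series '[[[0.823,-0.014,0.17,0,0,-0.2116,0.5],[0.823,-0.014,0.17,0,0,-0.2116,0.5],[0.823,-0.014,0.17,0,0,-0.2116,0.5],[0.823,-0.014,0.17,0,0,-0.2116,0.5],[0.823,-0.014,0.17,0,0,-0.2116,0.5],[0.823,-0.014,0.17,0,0,-0.2116,0.5],[0.823,-0.014,0.17,0,0,-0.2116,0.5],[0.823,-0.014,0.17,0,0,-0.2116,0.5],[0.823,-0.014,0.17,0,0,-0.2116,0.5],[0.823,-0.014,0.17,0,0,-0.2116,0.5]]]'

```text
time_s: 1.68
tool_pos: [0.4574, -0.2372, 0.1404]
tool_rot: [-180.0, 0.0, 89.8]
force: [-0.5, -0.7, -0.5]
grip_width: 0.0435
grasp_force: 0.0
```

```bash
python3 - <<'E'
from cell import get_obs,eyes
from h import *
import pickle
o=get_obs();print(o["time_s"],o["tool_pos"],o["tool_rot"],o["grip_width"])
c=eyes.read_camera("wrist");pickle.dump((o,c),open("w1.pkl","wb"))
print(np.round(c["mount"],3).tolist(),c["fx"],c["cx"],c["cy"])
cv2.imwrite("pics/w1.png",cv2.convertScaleAbs(c["frame"][:,:,::-1],alpha=1.4))
E
```

```text
1.6833 [ 0.45743897 -0.23722331  0.14038064] [-1.79967423e+02  3.59824955e-02  8.97539896e+01] 0.04347505910277445
[[-0.001, -0.962, -0.271, 0.073], [1.0, -0.001, 0.0, 0.002], [-0.0, -0.271, 0.962, -0.193], [0.0, 0.0, 0.0, 1.0]] 325.19226210127806 276.67583647455626 211.71327996532614
```

View pics/w1.png

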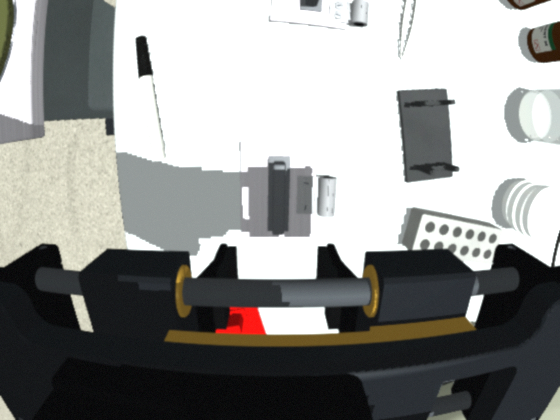

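Wrist view: bar at (280,195), knuckle (327,196), plate half in shadow, the fingers below at rows 245–330. I'll get the bar from the wrist depth.

```bash
cat >> h.py <<'E'
def wcloud(o,c):
    v,u=np.mgrid[:420,:560]; x=(u-c["cx"])/c["fx"]; y=(v-c["cy"])/c["fy"]; r=np.hypot(x,y)+1e-9
    k=np.tan(np.clip(r,0,1.4))/r; D=c["depth"]
    q=np.stack([x*k*D,y*k*D,D],-1)
    M=np.array(c["mount"]); q=q@M[:3,:3].T+M[:3,3]
    return q@rot(o["tool_rot"]).T+o["tool_pos"]
def rect(q,l):
    q=q*1000; (a,s,g)=cv2.minAreaRect(q[:,:2].astype(np.float32));e=cv2.boxPoints((a,s,g))
    i=0 if np.linalg.norm(e[1]-e[0])>np.linalg.norm(e[2]-e[1]) else 1
    d=e[i+1]-e[i];w=np.linalg.eigh(np.cov(q[:,:2].T))[1][:,1]
    print(l,len(q),"c",np.round(a,1),"size",np.round(s,1),"yaw",round(np.degrees(np.arctan2(d[1],d[0]))%180,2),"pca",round(np.degrees(np.arctan2(w[1],w[0]))%180,2),"z",np.round(np.percentile(q[:,2],[5,50,95]),1),"mean",np.round(q[:,:2].mean(0),1))
E
python3 - <<'E'
import pickle
from h import *
o,c=pickle.load(open("w1.pkl","rb"));P=wcloud(o,c);D=c["depth"]
def box(u0,u1,v0,v1,z0,z1):
    q=P[v0:v1,u0:u1].reshape(-1,3);d=D[v0:v1,u0:u1].ravel();return q[(d>0)&(q[:,2]>z0)&(q[:,2]<z1)]
rect(box(262,296,148,242,.027,.04),"bar")
rect(box(310,345,165,225,.010,.025),"knuckle")
rect(box(312,345,165,225,.015,.025),"kn top")
rect(box(243,315,160,240,.003,.008),"plate")
rect(box(200,230,150,240,-.02,.02),"table")
E
```

```text
bar 883 c [ 460.6 -237.4] size [68.9 12. ] yaw 88.52 pca 88.37 z [31.1 32.6 33.8] mean [ 460.6 -236.3]
knuckle 645 c [ 510.7 -238.7] size [18.  40.1] yaw 90.01 pca 89.02 z [11.7 16.4 18.3] mean [ 509.9 -238.4]
kn top 459 c [ 510.7 -238.6] size [39.4 14.3] yaw 89.09 pca 89.1 z [15.3 17.  18.4] mean [ 510.5 -238.6]
plate 4742 c [ 460.8 -244.7] size [85.9 75.8] yaw 89.56 pca 84.69 z [3.8 5.2 7.1] mean [ 460.7 -244. ]
table 2694 c [ 392.5 -240.9] size [100.3  33.6] yaw 86.71 pca 86.81 z [-1.3 -0.1  1.1] mean [ 392.8 -239.2]
```

```bash
python3 - <<'E'
from cell import get_obs
from h import *
delta(get_obs(),[.4606,-.2374,.009],[180,0,88.7])
E
```

```text
shift [-0.0008  0.0105  0.4382] turn [-0.0001  0.0002  0.0059]
```

Call:
servo_tool --series '[[[0,0.0105,0.1,0,0,0.006,0.5],[0,0.0105,0.2,0,0,0.006,0.5],[0,0.0105,0.3,0,0,0.006,0.5],[0,0.0105,0.37,0,0,0.006,0.5],[0,0.0105,0.41,0,0,0.006,0.5],[0,0.0105,0.438,0,0,0.006,0.5],[0,0.0105,0.438,0,0,0.006,0.5],[0,0.0105,0.438,0,0,0.006,0.5]]]'

```text
time_s: 2.4
tool_pos: [0.4623, -0.2353, 0.0098]
tool_rot: [179.9, 0.0, 88.9]
force: [0.5, 0.1, 0.4]
grip_width: 0.0435
grasp_force: 0.0
```

Call:
servo_tool --series '[[[0,0,0,0,0,0,0],[0,0,0,0,0,0,0],[0,0,0,0,0,0,0],[0,0,0,0,0,0,0],[0,0,0,0,0,0,0],[0,0,0,0,0,0,0]]]' --grip_force 40

```text
time_s: 2.9
tool_pos: [0.4619, -0.2345, 0.0093]
tool_rot: [180.0, 0.0, 89.0]
force: [-0.1, -0.1, 0.8]
grip_width: 0.0114
grasp_force: 0.0
```

Call:
servo_tool --series '[[[0,0,0,0,0,0,0],[0,0,0,0,0,0,0],[0,0,0,0,0,0,0]]]'

```text
time_s: 3.15
tool_pos: [0.4618, -0.2344, 0.009]
tool_rot: [-180.0, 0.0, 88.9]
force: [0.3, -0.7, 0.5]
grip_width: 0.0012
grasp_force: 0.0
```

The fingers shut on nothing, so I look at why before going further.

```bash
python3 - <<'E'
from cell import get_obs,eyes
from h import *
import pickle
o=get_obs();print(o["tool_pos"],o["tool_rot"],o["grip_width"],o["grasp_force"])
c=eyes.read_camera("wrist");pickle.dump((o,c),open("w2.pkl","wb"))
t=eyes.read_camera("top");s=eyes.read_camera("scene")
a=cv2.resize(c["frame"][:,:,::-1],(480,360));
b=[cv2.resize(x,(310,180*310//310),interpolation=3) for x in (t["frame"][200:290,260:415,::-1],s["frame"][180:270,290:445,::-1])]
cv2.imwrite("pics/w2.png",cv2.convertScaleAbs(np.hstack([a,np.vstack(b)]),alpha=1.6))
E
```

```text
[ 0.46176503 -0.23441346  0.00900397] [-1.79995211e+02  2.01076905e-03  8.89496722e+01] 0.0011613825990759363 0.0
```

View pics/w2.png

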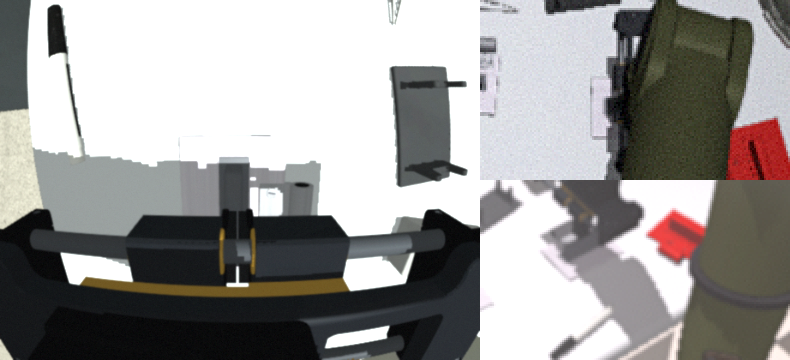

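```bash
python3 - <<'E'
import pickle
from h import *
o,c=pickle.load(open("w2.pkl","rb"));P=wcloud(o,c);D=c["depth"]
print("depth valid",(D>0).mean())
# rows of the depth-derived map along bar column
for v in range(170,300,6): print(v,[tuple(int(t) for t in np.round(P[v,u]*1000)) if D[v,u]>0 else None for u in (240,272,285,300,330)])
f=c["frame"][150:300,190:390,::-1]
cv2.imwrite("pics/w2c.png",cv2.convertScaleAbs(cv2.resize(f,None,fx=4,fy=4,interpolation=cv2.INTER_CUBIC),alpha=2.2))
E
```

```text
depth valid 0.9877465986394558
170 [(442, -190, 4), (462, -190, 6), (469, -190, 4), (479, -190, 5), (497, -191, 5)]
176 [(442, -193, 6), (461, -194, 5), (469, -194, 5), (479, -194, 4), (497, -194, 5)]
182 [(442, -197, 5), (461, -198, 5), (469, -198, 6), (479, -198, 6), (497, -198, 6)]
188 [(441, -201, 5), (461, -201, 6), (469, -201, 6), (479, -202, 6), (497, -202, 5)]
194 [(441, -205, 5), (461, -203, 16), (469, -205, 6), (479, -206, 5), (498, -206, 4)]
200 [(441, -209, 5), (462, -203, 30), (469, -209, 6), (479, -209, 6), (498, -210, 5)]
206 [(441, -212, 5), (462, -206, 33), (469, -213, 6), (479, -213, 4), (498, -214, 5)]
212 [(441, -216, 5), (461, -209, 32), (469, -217, 7), (479, -217, 5), (498, -218, 5)]
218 [(440, -220, 5), (461, -212, 33), (469, -221, 6), (479, -221, 5), (498, -221, 6)]
224 [(440, -224, 5), (461, -216, 33), (469, -225, 6), (479, -225, 5), (498, -225, 7)]
230 [(440, -229, 4), (461, -219, 34), (469, -228, 8), (479, -229, 5), (498, -229, 5)]
236 [(440, -232, 6), (461, -223, 32), (469, -233, 6), (479, -234, 4), (498, -234, 4)]
242 [(440, -237, 5), (461, -227, 32), (46
[... 169 characters left out ...]
), (468, -226, 52), (471, -198, 116), (480, -198, 117)]
260 [(454, -198, 121), (461, -226, 58), (468, -226, 59), (471, -198, 121), (479, -198, 121)]
266 [(455, -197, 126), (462, -226, 65), (468, -226, 65), None, (478, -198, 125)]
272 [(455, -198, 128), (462, -227, 70), (467, -225, 73), (470, -198, 129), (478, -199, 127)]
278 [(455, -197, 132), (462, -225, 78), (467, -226, 78), (470, -198, 132), (477, -198, 132)]
284 [(455, -198, 134), (463, -203, 125), (466, -203, 125), (470, -199, 132), (477, -199, 133)]
290 [(455, -200, 134), (463, -204, 126), (466, -203, 128), (470, -199, 135), (477, -200, 134)]
296 [(455, -201, 134), (463, -206, 127), (466, -205, 127), (470, -202, 133), (477, -202, 134)]
```

View pics/w2c.png

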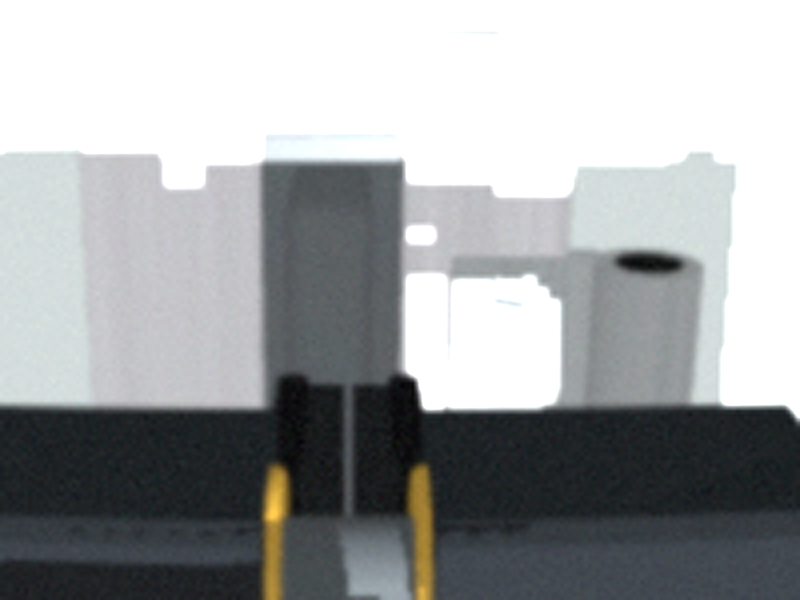

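```bash
python3 - <<'E'
import pickle
from h import *
for n in("w1.pkl","w2.pkl"):
    o,c=pickle.load(open(n,"rb"));P=wcloud(o,c);D=c["depth"]
    T=(P-o["tool_pos"])@rot(o["tool_rot"])*1000
    m=(D>0)&(D<.19)&(abs(T[...,0])<40)&(abs(T[...,1])<60)
    z=T[...,2]; 
    if n=="w1.pkl": mm=m&(z>-60)&(z<60)
    else: mm=m&(P[...,2]>.036)&(z<60)&(z>-60)
    q=T[mm];v,u=np.nonzero(mm);print(n,len(q),"zmax pct",np.percentile(q[:,2],[50,95,99,100]).round(1))
    k=np.argsort(-q[:,2])[:400:40]
    for i in k: print((u[i],v[i]),q[i].round(1))
    for side in(-1,1):
        s=q[np.sign(q[:,1])==side];print(side,"y range",np.percentile(s[:,1],[1,99]).round(1),"x",np.percentile(s[:,0],[1,99]).round(1))
E
```

```text
w1.pkl 1288 zmax pct [-46.9 -32.9 -31.1 -29.9]
(np.int64(317), np.int64(252)) [  4.4  23.8 -29.9]
(np.int64(237), np.int64(259)) [  1.3 -19.8 -32.1]
(np.int64(235), np.int64(247)) [  8.8 -20.4 -33.2]
(np.int64(327), np.int64(248)) [  8.5  28.5 -34.2]
(np.int64(322), np.int64(248)) [  8.8  25.7 -35. ]
(np.int64(236), np.int64(260)) [  2.4 -19.9 -35.9]
(np.int64(320), np.int64(250)) [  8.6  24.4 -37.1]
(np.int64(322), np.int64(251)) [  8.4  25.3 -38.1]
(np.int64(319), np.int64(258)) [  4.8  23.8 -38.9]
(np.int64(235), np.int64(264)) [  2.  -19.9 -40.1]
-1 y range [-29.  -19.7] x [-6.2 10.6]
1 y range [23.2 32.8] x [-6.2 10.7]
w2.pkl 860 zmax pct [-47.  -32.5 -30.9 -30.2]
(np.int64(262), np.int64(243)) [ 10.   -6.1 -30.2]
(np.int64(265), np.int64(244)) [ 10.3  -4.4 -32.4]
(np.int64(265), np.int64(246)) [  9.8  -4.4 -34. ]
(np.int64(285), np.int64(249)) [  8.7   6.1 -35.6]
(np.int64(293), np.int64(247)) [ 10.5  10.2 -37.3]
(np.int64(291), np.int64(249)) [  9.9   9.1 -38.7]
(np.int64(261), np.int64(250)) [ 10.   -6.2 -40.2]
(np.int64(286), np.int64(253)) [  8.9   6.5 -41.4]
(np.int64(285), np.int64(255)) [  8.5   6.  -43.2]
(np.int64(293), np.int64(253)) [ 10.1   9.9 -44.4]
-1 y range [-7.6 -0. ] x [ 8.  10.6]
1 y range [ 0.1 10.8] x [ 4.5 10.5]
```

The wrist depth, in two pictures, shows the fingertips about 31 mm behind the reported TCP. The same depth puts the table and bar at their correct heights, so the reported TCP is about 30 mm too low and the fingers closed above the bar. The fix is to open, go 28 mm lower while watching force, and grip again.

Call:
servo_tool --series '[[[0,0,0,0,0,0,0.45],[0,0,0,0,0,0,0.45],[0,0,0,0,0,0,0.45],[0,0,0,0,0,0,0.45],[0,0,0,0,0,0,0.45],[0,0,0,0,0,0,0.45],[0,0,0,0,0,0,0.45]]]'

```text
time_s: 3.88
tool_pos: [0.4618, -0.2345, 0.0091]
tool_rot: [180.0, 0.0, 88.9]
force: [-0.4, 0.0, -0.2]
grip_width: 0.0363
grasp_force: 0.0
```

Call:
servo_tool --series '[[[0.008,0,0.025,0,0,0,0.45],[0.008,0,0.05,0,0,0,0.45],[0.008,0,0.065,0,0,0,0.45],[0.008,0,0.08,0,0,0,0.45],[0.008,0,0.08,0,0,0,0.45]]]'

```text
time_s: 4.3
tool_pos: [0.4608, -0.2315, -0.0164]
tool_rot: [-179.9, -0.1, 89.0]
force: [-0.1, 0.3, -0.2]
grip_width: 0.0391
grasp_force: 0.0
```

Call:
servo_tool --series '[[[-0.018,0,0.008,0,0,0,0.45],[-0.018,0,0.01,0,0,0,0.45],[-0.018,0,0.01,0,0,0,0],[-0.018,0,0.01,0,0,0,0],[-0.018,0,0.01,0,0,0,0],[-0.018,0,0.01,0,0,0,0],[-0.018,0,0.01,0,0,0,0],[-0.018,0,0.01,0,0,0,0],[-0.018,0,0.01,0,0,0,0],[-0.018,0,0.01,0,0,0,0]]]' --grip_force 40

```text
time_s: 5.13
tool_pos: [0.4615, -0.2375, -0.0179]
tool_rot: [-180.0, 0.0, 88.9]
force: [-2.9, -0.2, 2.3]
grip_width: 0.0118
grasp_force: 40.0
```

Call:
servo_tool --series '[[[0,0,-0.05,0,0,0,0],[0,0,-0.15,0,0,0,0],[0,0,-0.25,0,0,0,0],[0,0,-0.35,0,0,0,0],[0,0,-0.37,0,0,0,0],[0,0,-0.37,0,0,0,0]]]'

```text
time_s: 5.63
tool_pos: [0.4637, -0.2383, 0.0954]
tool_rot: [179.7, 0.2, 88.9]
force: [-0.4, -0.2, -1.8]
grip_width: 0.0114
grasp_force: 40.0
```

```bash
python3 - <<'E'
from cell import get_obs,eyes
from h import *
import pickle
o=get_obs();print(o["tool_pos"],o["grip_width"],o["grasp_force"])
delta(o,[.542,.252,.095],[180,0,67])
r=pickle.load(open("cams0.pkl","rb"))
# better incubator: knuckle tops z>.074; print pieces per camera in a frame at yaw -22.7
for n in r:
    P=cloud(r[n]);m=(np.hypot(P[...,0]-.66,P[...,1]-.2)<.1)&(P[...,2]>.066)&(P[...,2]<.081)
    k,lab=cv2.connectedComponents(m.astype(np.uint8))
    for i in range(1,k):
        if (lab==i).sum()>12: rect(P[lab==i],n)
E
```

```text
[ 0.46366526 -0.23834696  0.09539654] 0.011414570751600494 39.99967575073242
shift [ 1.639   0.231  -0.0026] turn [0.0016 0.0007 0.1219]
scene 94 c [700.3 188.1] size [106.   16.6] yaw 67.08 pca 67.67 z [66.5 71.  75.7] mean [700.2 187.6]
scene 227 c [648.5 213.3] size [96.1 54.2] yaw 67.15 pca 69.88 z [66.4 73.2 79.9] mean [644.2 213.4]
top 152 c [702.2 188. ] size [111.6  13. ] yaw 67.82 pca 67.41 z [67.  71.5 75.8] mean [701.3 185.7]
top 293 c [646.9 213.6] size [98.3 43.1] yaw 67.63 pca 66.41 z [66.7 74.9 79.6] mean [642.8 215.7]
top 16 c [651.8 178.1] size [16.  12.4] yaw 71.33 pca 53.78 z [66.3 67.5 69.5] mean [652.4 177.7]
```

Call:
servo_tool --series '[[[0.1,0.012,0,0,0,0.005,0],[0.22,0.03,0,0,0,0.015,0],[0.35,0.05,0,0,0,0.026,0],[0.48,0.07,0,0,0,0.037,0],[0.61,0.09,0,0,0,0.05,0],[0.74,0.105,0,0,0,0.061,0],[0.87,0.123,0,0,0,0.07,0],[0.95,0.135,0,0,0,0.08,0],[0.95,0.135,0,0,0,0.08,0]]]'

```text
time_s: 6.38
tool_pos: [0.5064, 0.0545, 0.0916]
tool_rot: [-179.9, -0.2, 75.0]
force: [0.4, 0.1, -0.0]
grip_width: 0.0114
grasp_force: 40.0
```

```bash
python3 - <<'E'
from cell import get_obs
from h import *
delta(get_obs(),[.542,.252,.110],[180,0,67.6])
E
```

```text
shift [ 0.667  -0.0555 -0.0587] turn [-0.0009 -0.0011  0.0413]
```

Call:
servo_tool --series '[[[0.1,-0.01,-0.03,0,0,0.01,0],[0.22,-0.02,-0.05,0,0,0.02,0],[0.35,-0.03,-0.059,0,0,0.03,0],[0.47,-0.04,-0.059,0,0,0.041,0],[0.58,-0.05,-0.059,0,0,0.041,0],[0.64,-0.055,-0.059,0,0,0.041,0],[0.667,-0.0555,-0.059,0,0,0.041,0],[0.667,-0.0555,-0.059,0,0,0.041,0],[0.667,-0.0555,-0.059,0,0,0.041,0]]]'

```text
time_s: 7.13
tool_pos: [0.5442, 0.2423, 0.1092]
tool_rot: [-179.9, 0.1, 67.1]
force: [-0.2, -1.2, -1.9]
grip_width: 0.012
grasp_force: 40.0
```

```bash
python3 - <<'E'
from cell import get_obs,eyes
from h import *
import pickle
o=get_obs();print(o["tool_pos"],o["tool_rot"],o["grasp_force"],o["force"])
c=eyes.read_camera("wrist");pickle.dump((o,c),open("w3.pkl","wb"))
cv2.imwrite("pics/w3.png",c["frame"][:,:,::-1])
E
```

```text
[0.54423038 0.24232415 0.10923441] [-1.79920022e+02  1.48790018e-01  6.71448185e+01] 39.99949514865875 [-0.19798381 -1.20005218 -1.92138635]
```

View pics/w3.png

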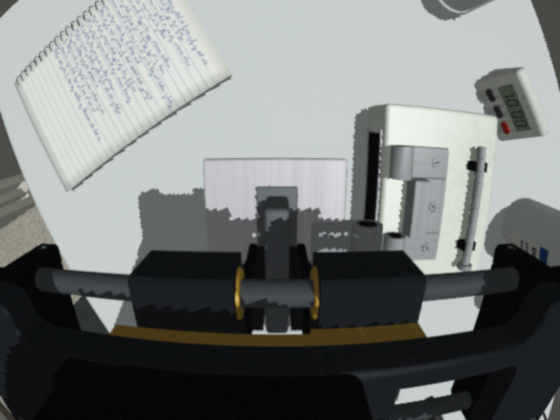

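Wrist view: flap knuckle (368,237), fixed knuckles (407,160) and (400,243), stop bar (428,205), pin (475,205). I measure all of these in one tool-fixed frame so that calibration errors cancel.

```bash
python3 - <<'E'
import pickle
from h import *
o,c=pickle.load(open("w3.pkl","rb"));P=wcloud(o,c);D=c["depth"]
def box(u0,u1,v0,v1,z0,z1):
    q=P[v0:v1,u0:u1].reshape(-1,3);d=D[v0:v1,u0:u1].ravel();return q[(d>0)&(q[:,2]>z0)&(q[:,2]<z1)]
rect(box(460,490,145,275,.068,.085),"pin")
rect(box(405,450,140,262,.068,.085),"stop+plates")
rect(box(385,450,140,185,.066,.085),"upper knuckle+plate")
rect(box(385,500,105,270,.056,.0635),"boxtop")
rect(box(345,385,215,256,.12,.16),"flap knuckle")
rect(box(200,350,158,250,.12,.140),"plate")
rect(box(262,292,185,245,.150,.17),"bar")
q=box(345,385,215,256,.12,.16)
# height map rows around gap
for v in (150,160,170,178,190,200,210,220,230,240,246,252):
    print(v,[tuple((P[v,u]*1000).round().astype(int).tolist()) for u in (356,366,376,388,394,400,406,412,418,424,440)])
E
```

```text
pin 1176 c [704.9 185.2] size [108.5  14.3] yaw 67.38 pca 67.21 z [68.9 71.9 73.9] mean [703.5 186.3]
stop+plates 1474 c [658.4 220.2] size [75.7 31.8] yaw 73.94 pca 77.47 z [70.2 77.5 78.8] mean [651.6 218.5]
upper knuckle+plate 1004 c [665.4 240.2] size [29.9 51.8] yaw 156.56 pca 139.14 z [66.2 75.8 78.2] mean [653.2 246.3]
boxtop 9936 c [680.7 206.3] size [144.2 109.7] yaw 67.12 pca 87.77 z [58.6 59.9 61.1] mean [689.2 221.9]
flap knuckle 1134 c [595.4 233.9] size [17.9 20.5] yaw 158.23 pca 5.71 z [131.1 141.2 144.9] mean [595.2 237.2]
plate 11591 c [558.2 268.6] size [52.5 81.9] yaw 157.37 pca 155.77 z [130.8 132.  133.9] mean [558.2 271.4]
bar 1052 c [556.4 266. ] size [18.8 12. ] yaw 67.21 pca 67.53 z [154.  159.6 160.7] mean [556.9 267.2]
150 [(634, 258, 0), (643, 254, 0), (643, 259, 40), (647, 259, 59), (647, 260, 73), (650, 260, 78), (655, 258, 78), (660, 256, 76), (670, 251, 63), (674, 250, 66), (688, 245, 65)]
160 [(631, 249, 0), (637, 248, 13), (639, 251, 42), (644, 252, 60), (645, 253, 73), (648, 253, 77), (652, 251, 79), (658, 248, 74), (667, 244, 65), (671, 242, 66), (
[... 1136 characters left out ...]
 (602, 239, 144), (627, 196, 58), (631, 194, 59), (636, 193, 60), (639, 195, 70), (641, 197, 77), (646, 195, 79), (651, 193, 79), (672, 176, 59)]
240 [(591, 237, 142), (595, 236, 144), (601, 233, 144), (621, 196, 75), (625, 195, 76), (629, 193, 78), (637, 185, 66), (643, 182, 65), (648, 180, 65), (654, 177, 64), (670, 167, 59)]
246 [(589, 234, 142), (594, 232, 144), (600, 230, 144), (620, 191, 74), (624, 190, 77), (628, 188, 77), (636, 179, 64), (641, 177, 66), (647, 174, 65), (651, 173, 67), (668, 162, 60)]
252 [(582, 267, 216), (575, 310, 302), (588, 264, 215), (591, 264, 217), (593, 263, 217), (595, 262, 217), (635, 174, 65), (640, 171, 65), (645, 169, 65), (651, 167, 65), (667, 156, 60)]
```

```bash
python3 - <<'E'
import pickle
from h import *
o,c=pickle.load(open("w3.pkl","rb"));P=wcloud(o,c);D=c["depth"]
a=np.radians(-22.7);ix=np.array([np.cos(a),np.sin(a)]);iy=np.array([-np.sin(a),np.cos(a)])
p0=np.array([.633,.2164])
S=(P[...,:2]-p0)@ix*1000;T=(P[...,:2]-p0)@iy*1000;Z=P[...,2]*1000
def st(m,l):
    s,t,z=S[m],T[m],Z[m];print(l,m.sum(),"s",np.percentile(s,[1,5,50,95,99]).round(1),"t",np.percentile(t,[1,5,50,95,99]).round(1),"z",np.percentile(z,[5,50,95]).round(1))
V,U=np.mgrid[:420,:560];ok=(D>0)
near=ok&(abs(T)<60)&(U>380)&(U<500)
k=near&(S<14)&(S>-14)&(Z>68)&(Z<82)
st(k&(T>10)&(U<410),"fixed +y");st(k&(T<-10)&(U<408),"fixed -y")
for side,lo,hi in((1,30,44),(-1,-36,-26)):
    m=near&(S<14)&(S>-14)&(T>lo)&(T<hi)&(Z>63)
    A=np.c_[2*S[m],2*Z[m],np.ones(m.sum())];x=np.linalg.lstsq(A,S[m]**2+Z[m]**2,rcond=None)[0];print(side,"circle s,z,r",x[0].round(2),x[1].round(2),np.sqrt(x[2]+x[0]**2+x[1]**2).round(2))
st(near&(abs(T)<17)&(Z>66)&(Z<75),"stop face")
st(near&(abs(T)<17)&(Z>76.5),"stop top")
m=near&(S>65)&(S<85)&(Z>68);st(m,"pin")
m=near&(Z>57)&(Z<62.5);st(m,"boxtop")
f=ok&(U>345)&(U<386)&(V>214)&(V<256)&(Z>128)&(Z<150)&(S>-60)
m=f&(Z>134);st(m,"flapkn")
A=np.c_[2*S[m],2*Z[m],np.ones(m.sum())];x=np.linalg.lstsq(A,S[m]**2+Z[m]**2,rcond=None)[0];print("flap circle",x[0].round(2),x[1].round(2),np.sqrt(x[2]+x[0]**2+x[1]**2).round(2))
b=ok&(U>262)&(U<292)&(V>183)&(V<246)&(Z>155)&(Z<163);st(b,"bar")
pl=ok&(U>200)&(U<350)&(V>150)&(V<250)&(Z>125)&(Z<140);st(pl,"plate")
q=P[pl];A=np.c_[S[pl],T[pl],np.ones(pl.sum())];print("plate slope s,t deg",np.degrees(np.linalg.lstsq(A,Z[pl],rcond=None)[0][:2]).round(2))
# yaw of the flap: plate +y edge (outermost t per s-bin)
e=[(s,np.percentile(T[pl&(abs(S-s)<2)],99.5)) for s in range(-112,-45,4)];print("plate edge",np.round(np.degrees(np.polyfit(*zip(*e),1)[0]),2),np.round(e[::5],1).tolist())
e=[(v,np.percentile(S[f&(V==v)&(Z>134)],[2,98]).mean(),np.median(T[f&(V==v)])) for v in range(230,248)];e=np.array(e);print("kn axis yaw",-np.degrees(np.polyfit(e[:,2],e[:,1],1)[0]).round(2))
m=near&(S>65)&(S<85)&(Z>71)&(abs(T)<40);print("pin yaw rel",-np.degrees(np.polyfit(T[m],S[m],1)[0]).round(2))
E
```

```text
fixed +y 668 s [-4.8 -4.4  0.3  7.3  8.6] t [24.4 25.4 36.8 48.5 49.4] z [70.  76.3 78.2]
fixed -y 359 s [-4.6 -4.2  2.6 13.3 13.8] t [-32.9 -31.5 -24.6 -18.4 -12.1] z [69.2 74.8 78. ]
1 circle s,z,r 3.98 69.66 8.21
-1 circle s,z,r -13.66 148.75 75.55
stop face 598 s [12.6 12.9 74.5 79.7 81.1] t [-16.7 -15.1   0.8  15.3  16.6] z [66.3 71.2 74. ]
stop top 9241 s [-66.4 -64.5 -48.3  17.   24.9] t [-16.1 -12.2  13.6  15.9  16.7] z [ 78.2 247.5 253.2]
pin 1184 s [71.3 72.5 76.1 81.7 83.9] t [-54.3 -51.2  -0.4  47.7  52.2] z [68.9 71.9 73.9]
boxtop 7211 s [ -6.   -3.7  58.9  97.7 100.9] t [-58.2 -51.9   9.8  57.3  59.4] z [58.6 59.9 61.1]
flapkn 858 s [-48.6 -48.3 -41.9 -33.2 -32.2] t [-3.7 -2.5  4.9 10.1 10.4] z [136.1 142.6 145. ]
flap circle -40.52 138.29 6.65
bar 1014 s [-95.7 -95.2 -89.6 -84.5 -83.9] t [ 7.4  8.1 16.9 24.9 25.4] z [157.5 159.6 160.7]
plate 11591 s [-128.8 -125.9  -90.6  -54.7  -50.8] t [-5.6 -2.4 23.4 43.3 44.9] z [130.8 132.  133.9]
plate slope s,t deg [ 0.26 -1.06]
plate edge -9.97 [[-112.0, 45.2], [-92.0, 45.0], [-72.0, 44.9], [-52.0, 44.3]]
kn axis yaw 0.28
pin yaw rel 0.02
```

Everything is consistent: knuckle tops and box top are at the stated heights, and yaw agrees within 0.5°. The flap axis must go +44 mm forward, +10.7 mm sideways and 67 mm down. I go first to 4 mm in front of the stop, above the floor.

Call:
servo_tool --series '[[[0.01,0.03,0.02,0,0,0,0],[0.02,0.06,0.05,0,0,0,0],[0.03,0.1,0.08,0,0,0,0],[0.0357,0.1333,0.1,0,0,0,0],[0.0357,0.1333,0.12,0,0,0,0],[0.0357,0.1333,0.12,0,0,0,0],[0.0357,0.1333,0.12,0,0,0,0],[0.0357,0.1333,0.12,0,0,0,0]]]'

```text
time_s: 7.85
tool_pos: [0.5853, 0.2388, 0.0751]
tool_rot: [180.0, -0.0, 67.2]
force: [0.7, 0.3, -1.3]
grip_width: 0.0116
grasp_force: 40.0
```

```bash
cat > look.py <<'E'
from cell import get_obs,eyes
from h import *
import pickle,sys
o=get_obs();c=eyes.read_camera("wrist");pickle.dump((o,c),open(sys.argv[1]+".pkl","wb"))
a=np.radians(-22.7);ix=np.array([np.cos(a),np.sin(a)]);iy=np.array([-np.sin(a),np.cos(a)])
p0=np.array([.633,.2164])
print("TCP",o["tool_pos"].round(4),o["tool_rot"].round(2),"F",o["force"].round(2),"F s,t",(o["force"][:2]@ix).round(2),(o["force"][:2]@iy).round(2),"grasp",o["grasp_force"],"t",o["time_s"])
print("TCP s,t",((o["tool_pos"][:2]-p0)@ix*1000).round(1),((o["tool_pos"][:2]-p0)@iy*1000).round(1))
cv2.imwrite("pics/"+sys.argv[1]+".png",cv2.convertScaleAbs(cv2.resize(c["frame"][100:280,240:500,::-1],None,fx=3,fy=3,interpolation=cv2.INTER_CUBIC),alpha=1.2))
E
python3 look.py w4
```

```text
TCP [0.5853 0.2388 0.0751] [ 1.80e+02 -1.00e-02  6.72e+01] F [ 0.72  0.26 -1.27] F s,t 0.57 0.52 grasp 39.99972403049469 t 7.85
TCP s,t -52.7 2.3
```

View pics/w4.png

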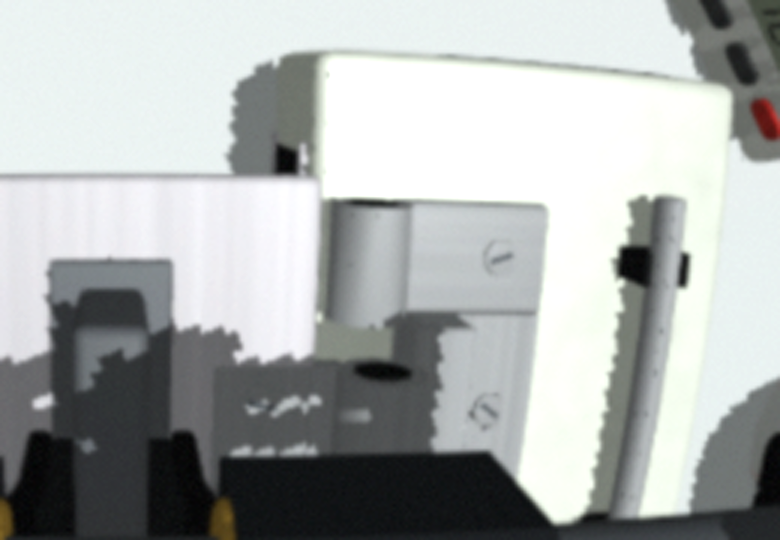

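The picture shows the knuckle's dark bore end at (383,370) in the crop, with the fixed +y knuckle end at row ~325 above it. I check the sideways clearance there.

```bash
python3 - <<'E'
import pickle
from h import *
o,c=pickle.load(open("w4.pkl","rb"));P=wcloud(o,c);D=c["depth"]
a=np.radians(-22.7);ix=np.array([np.cos(a),np.sin(a)]);iy=np.array([-np.sin(a),np.cos(a)]);p0=np.array([.633,.2164])
S=(P[...,:2]-p0)@ix*1000;T=(P[...,:2]-p0)@iy*1000;Z=P[...,2]*1000
V,U=np.mgrid[:420,:560]
fx=(U>348)&(U<376)&(V>166)&(V<212)&(Z>73)&(Z<81)&(S<13)
print("fixed t",np.percentile(T[fx],[1,3,50,97,99]).round(1),"s",np.percentile(S[fx],[1,99]).round(1),"zmax",np.percentile(Z[fx],97).round(1))
fl=(U>352)&(U<386)&(V>218)&(V<250)&(Z>100)&(Z<120)&(S>-10.5)
fk=(U>345)&(U<388)&(V>218)&(V<250)&(Z>102)&(Z<120)
print("flapkn t",np.percentile(T[fk],[50,97,99]).round(1),"z",np.percentile(Z[fk],[5,97]).round(1),"s",np.percentile(S[fk&(Z>103)],[1,99]).round(1))
sf=(U>368)&(U<392)&(V>208)&(V<222)&(Z>64)&(Z<75);print("stop s",np.percentile(S[sf],[5,50]).round(1),sf.sum())
for v in (200,208,212,218,222,224,228,234,240): print(v,[(S[v,u].round(1),T[v,u].round(1),Z[v,u].round(1)) for u in (350,358,366,374,380)])
E
```

```text
fixed t [24.8 25.3 37.3 49.1 49.4] s [-3.8 11.3] zmax 78.3
flapkn t [17.5 22.8 22.9] z [103.  111.2] s [-9.3  6.9]
stop s [12.7 13.1] 64
200 [(np.float64(-4.3), np.float64(28.7), np.float64(72.2)), (np.float64(-0.3), np.float64(29.8), np.float64(76.8)), (np.float64(4.7), np.float64(30.1), np.float64(77.7)), (np.float64(11.1), np.float64(29.2), np.float64(73.9)), (np.float64(18.5), np.float64(26.8), np.float64(64.1))]
208 [(np.float64(-1.1), np.float64(20.2), np.float64(60.0)), (np.float64(0.3), np.float64(24.5), np.float64(76.0)), (np.float64(5.1), np.float64(24.9), np.float64(77.3)), (np.float64(13.0), np.float64(22.7), np.float64(69.2)), (np.float64(14.8), np.float64(24.6), np.float64(76.3))]
212 [(np.float64(-1.0), np.float64(17.5), np.float64(60.4)), (np.float64(4.9), np.float64(17.1), np.float64(59.1)), (np.float64(10.6), np.float64(17.2), np.float64(59.4)), (np.float64(13.4), np.float64(19.8), np.float64(68.8)), (np.float64(14.3), np.float64(22.5), np.float64(78.4))]
218 [(np.float64(-0.5), np.float64(12.9), np.float64(59.2)), (np.float64(5.3), np.float64(12.8), np.float64(58.9
[... 904 characters left out ...]
oat64(109.1)), (np.float64(0.9), np.float64(22.7), np.float64(110.1)), (np.float64(4.8), np.float64(22.2), np.float64(108.6))]
234 [(np.float64(-9.1), np.float64(15.2), np.float64(97.9)), (np.float64(-7.2), np.float64(18.8), np.float64(108.2)), (np.float64(-3.5), np.float64(19.7), np.float64(110.9)), (np.float64(1.1), np.float64(19.5), np.float64(110.6)), (np.float64(5.6), np.float64(18.3), np.float64(107.2))]
240 [(np.float64(-8.7), np.float64(11.3), np.float64(97.3)), (np.float64(-6.7), np.float64(15.1), np.float64(107.6)), (np.float64(-2.6), np.float64(15.6), np.float64(108.9)), (np.float64(1.4), np.float64(16.1), np.float64(110.6)), (np.float64(6.0), np.float64(14.8), np.float64(107.3))]
```

Call:
servo_tool --series '[[[-0.004,0,0.02,0,0,0,0],[-0.004,0,0.04,0,0,0,0],[-0.004,0,0.06,0,0,0,0],[-0.004,0,0.08,0,0,0,0],[-0.004,0,0.09,0,0,0,0],[-0.004,0,0.09,0,0,0,0],[-0.004,0,0.09,0,0,0,0],[-0.004,0,0.09,0,0,0,0]]]'

```text
time_s: 8.57
tool_pos: [0.5855, 0.2375, 0.0479]
tool_rot: [180.0, -0.0, 67.2]
force: [0.7, -0.1, -1.7]
grip_width: 0.0118
grasp_force: 40.0
```

Call:
servo_tool --series '[[[0,0,0.004,0,0,0,0],[0,0,0.008,0,0,0,0],[0,0,0.01,0,0,0,0],[0,0,0.012,0,0,0,0],[0,0,0.012,0,0,0,0],[0,0,0.012,0,0,0,0]]]'

```text
time_s: 9.07
tool_pos: [0.5853, 0.2373, 0.0441]
tool_rot: [-180.0, 0.0, 67.2]
force: [0.9, 0.5, -1.2]
grip_width: 0.0113
grasp_force: 40.0
```

Call:
servo_tool --series '[[[0,0,0.002,0,0,0,0],[0,0,0.004,0,0,0,0],[0,0,0.005,0,0,0,0],[0,0,0.005,0,0,0,0],[0,0,0.005,0,0,0,0]]]'

```text
time_s: 9.48
tool_pos: [0.5852, 0.2373, 0.0426]
tool_rot: [-180.0, 0.0, 67.2]
force: [0.0, 0.1, -0.8]
grip_width: 0.0121
grasp_force: 40.0
```

Call:
servo_tool --series '[[[0,0,0.001,0,0,0,0],[0,0,0.002,0,0,0,0],[0,0,0.003,0,0,0,0],[0,0,0.003,0,0,0,0]]]'

```text
time_s: 9.82
tool_pos: [0.5853, 0.2374, 0.0421]
tool_rot: [180.0, 0.0, 67.2]
force: [-0.5, 0.2, 1.4]
grip_width: 0.0121
grasp_force: 40.0
```

Floor contact is at z 0.0421 (about 3 N up). Now I slide forward to the stop.

Call:
servo_tool --series '[[[0,0.003,0,0,0,0,0],[0,0.006,0,0,0,0,0],[0,0.009,0,0,0,0,0],[0,0.012,0,0,0,0,0],[0,0.012,0,0,0,0,0],[0,0.012,0,0,0,0,0]]]'

```text
time_s: 10.32
tool_pos: [0.5888, 0.2364, 0.042]
tool_rot: [180.0, -0.0, 67.2]
force: [-2.3, 0.9, 3.8]
grip_width: 0.0117
grasp_force: 40.0
```

Call:
servo_tool --series '[[[0,0.001,0,0,0,0,0],[0,0.002,0,0,0,0,0],[0,0.003,0,0,0,0,0],[0,0.003,0,0,0,0,0]]]'

```text
time_s: 10.65
tool_pos: [0.5893, 0.2362, 0.042]
tool_rot: [-180.0, -0.0, 67.2]
force: [-3.0, 1.4, 5.3]
grip_width: 0.0118
grasp_force: 40.0
```

Call:
servo_tool --series '[[[0,0.001,0,0,0,0,0],[0,0.002,0,0,0,0,0],[0,0.003,0,0,0,0,0],[0,0.003,0,0,0,0,0]]]'

```text
time_s: 10.98
tool_pos: [0.5895, 0.2361, 0.0421]
tool_rot: [-179.9, -0.0, 67.2]
force: [-4.3, 1.6, 6.1]
grip_width: 0.0114
grasp_force: 40.0
```

Call:
servo_tool --series '[[[0,0.001,0,0,0,0,0],[0,0.002,0,0,0,0,0],[0,0.003,0,0,0,0,0],[0,0.003,0,0,0,0,0],[0,0.003,0,0,0,0,0]]]'

```text
time_s: 11.4
tool_pos: [0.5895, 0.2361, 0.042]
tool_rot: [-179.9, 0.0, 67.2]
force: [-6.4, 1.7, 7.2]
grip_width: 0.0121
grasp_force: 40.0
```

```bash
python3 look.py w5; python3 - <<'E'
import pickle
from h import *
o,c=pickle.load(open("w5.pkl","rb"));P=wcloud(o,c)
a=np.radians(-22.7);ix=np.array([np.cos(a),np.sin(a)]);iy=np.array([-np.sin(a),np.cos(a)]);p0=np.array([.633,.2164])
S=(P[...,:2]-p0)@ix*1000;T=(P[...,:2]-p0)@iy*1000;Z=P[...,2]*1000
for v in (190,200,206,210,214,218,222,226,230,236,242): print(v,[(S[v,u].round().astype(int).tolist(),T[v,u].round().astype(int).tolist(),Z[v,u].round().astype(int).tolist()) for u in range(326,392,6)])
E
```

```text
TCP [0.5895 0.2361 0.042 ] [-1.7987e+02  3.0000e-02  6.7230e+01] F [-6.44  1.75  7.17] F s,t -6.62 -0.87 grasp 40.027889013290405 t 11.4
TCP s,t -47.7 1.4
190 [(-19, 39, 64), (-16, 39, 64), (-12, 40, 65), (-9, 40, 65), (-5, 39, 60), (-45, 76, 235), (-2, 42, 76), (1, 42, 77), (4, 43, 78), (8, 42, 77), (12, 42, 73)]
200 [(-19, 34, 66), (-15, 34, 64), (-12, 34, 66), (-9, 34, 65), (-4, 33, 60), (-4, 36, 72), (-2, 37, 76), (1, 37, 77), (4, 37, 78), (8, 37, 76), (16, 34, 64)]
206 [(-19, 31, 65), (-15, 31, 65), (-12, 30, 64), (-8, 31, 64), (-4, 29, 59), (-3, 32, 71), (-1, 33, 75), (2, 34, 76), (4, 34, 78), (8, 34, 78), (16, 30, 64)]
210 [(-19, 29, 66), (-15, 28, 65), (-12, 28, 65), (-8, 28, 64), (-4, 27, 59), (-4, 30, 72), (-1, 32, 76), (2, 32, 77), (5, 32, 78), (8, 32, 77), (16, 28, 65)]
214 [(-18, 26, 65), (-15, 26, 65), (-12, 26, 65), (-8, 26, 65), (-4, 24, 59), (-4, 29, 74), (-1, 29, 75), (2, 30, 77), (5, 30, 79), (9, 29, 76), (16, 26, 65)]
218 [(-18, 24, 65), (-15, 24, 66), (-12, 24, 65), (-8, 23, 64), (-3, 22, 59), (-3, 26, 72), (-1, 27, 75), (2, 27, 77), (5, 28, 78), (9, 27, 76), (16, 24, 67)]
222 [(-18, 22, 66), (-15, 22, 65), (-12, 22, 66), (-8, 21, 63), (-5, 21, 65), (-2, 22, 66), (-1, 25, 76), (2, 25, 78), (5, 26, 79), (9, 25, 77), (14, 24, 73)]
226 [(-18, 20, 66), (-15, 20, 67), (-12, 19, 65), (-8, 19, 64), (-4, 19, 64), (-3, 22, 72), (0, 22, 73), (4, 22, 73), (7, 22, 73), (11, 22, 73), (14, 22, 73)]
230 [(-18, 18, 67), (-15, 18, 68), (-12, 17, 67), (-8, 17, 65), (-4, 17, 64), (-3, 20, 74), (-1, 21, 78), (3, 21, 77), (6, 21, 77), (10, 20, 75), (13, 20, 76)]
236 [(-18, 14, 67), (-15, 14, 66), (-11, 14, 66), (-8, 13, 65), (-4, 13, 65), (-3, 16, 74), (0, 17, 77), (3, 18, 77), (6, 18, 79), (11, 16, 75), (14, 17, 76)]
242 [(-18, 10, 66), (-14, 10, 65), (-11, 10, 67), (-8, 10, 66), (-4, 9, 64), (-3, 13, 75), (0, 14, 76), (3, 14, 77), (7, 14, 77), (11, 13, 74), (14, 14, 76)]
```

View pics/w5.png

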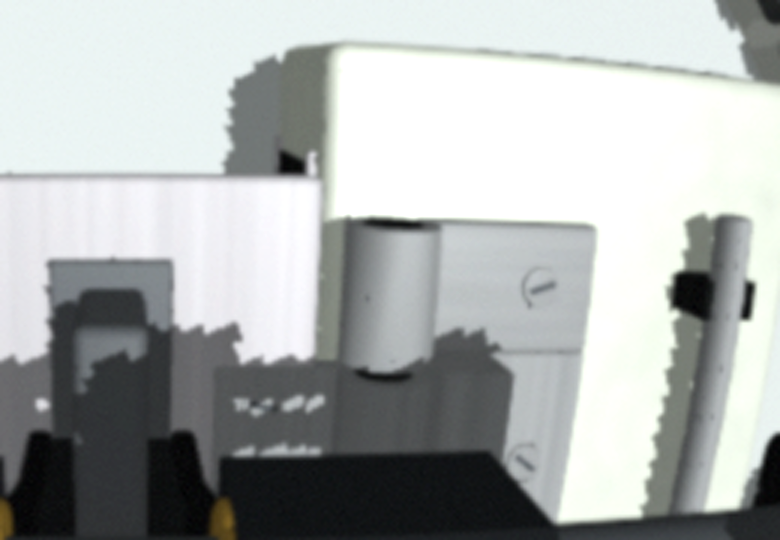

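The knuckle lies in line with the fixed one at crop (390,300), about 2 mm from its end. Forward motion has stalled with force rising, so it is against the stop. I check it holds steady, then hand in.

Call:
servo_tool --series '[[[0,0,0,0,0,0,0],[0,0,0,0,0,0,0],[0,0,0,0,0,0,0],[0,0,0,0,0,0,0],[0,0,0,0,0,0,0],[0,0,0,0,0,0,0]]]'

```text
time_s: 11.95
tool_pos: [0.5895, 0.2361, 0.042]
tool_rot: [-179.9, 0.0, 67.2]
force: [-5.5, 2.0, 7.2]
grip_width: 0.0116
grasp_force: 40.0
```

```bash
python3 -c "
from cell import env
print(env.sign_off())"
```

```text
the job is handed in; nothing more can be done
None
```

I handed the job in at about 12 s with the single-knuckle flap still gripped at 40 N, level and lightly pressed (about 10 N) on the seat floor and stop bar, its knuckle in line with the fixed ones; no pass/fail result was returned.

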